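Pack a cheese selection into its divided tray

TASK

Pack the cheese selection: put the three whole cheese rounds and the whole cheese brick from the counter into the divided wooden tray, each lying flat, same way up, in the compartment made for its size and shape. Leave the two cut cheeses (the round with a wedge missing and the brick with a slanted end) where they lie.

Things in the scene. Friction and masses are not known exactly. Their poses are not given: they have to be found in the camera images.
- round_large: the large whole cheese round: a plain ochre-rinded disc lying flat on the counter, 68 mm in diameter, 38 mm high; origin at the centre of its underside, z up
- round_medium: the medium whole cheese round: a plain ochre-rinded disc lying flat on the counter, 50 mm in diameter, 36 mm high; origin at the centre of its underside, z up
- round_small: the small whole cheese round: a plain ochre-rinded disc lying flat on the counter, 32 mm in diameter, 32 mm high; origin at the centre of its underside, z up
- brick: the whole cheese brick: a plain ochre-rinded rectangular bar, 72 mm long (x) by 32 mm wide (y) by 32 mm high; origin at the centre of its underside, z up
- cut_round: look-alike, stays: a cheese round of 50 mm diameter, 36 mm high, with a quarter cut out of it (the quarter between its +x and +y axes), paler at the cut; origin on the underside at the centre of the full circle
- cut_brick: look-alike, stays: a cheese brick 32 mm wide (y) and 32 mm high whose +x end is cut off at a slant seen from above (72 mm long on its -y side, 42 mm on its +y side), paler at the cut; origin on the underside, midway along the 72 mm side and midway across the width
- cell_large: fixed plywood square, 101 x 101 x 14 mm, with a round well 86 mm wide for the large round; one of four, two by two in changing order, in a low fixed tray (222 x 222 mm, rim 18 mm above the counter); origin at the centre of its underside, 4 mm above the counter. The well is 10 mm deep: its floor 4 mm, its rim 14 mm above the origin; keep fingertips 12 mm above the piece's underside to clear it.
- cell_medium: fixed plywood square, 101 x 101 x 14 mm, with a round well 66 mm wide for the medium round; one of four, two by two in changing order, in a low fixed tray (222 x 222 mm, rim 18 mm above the counter); origin at the centre of its underside, 4 mm above the counter. The well is 10 mm deep: its floor 4 mm, its rim 14 mm above the origin; keep fingertips 12 mm above the piece's underside to clear it.
- cell_small: fixed plywood square, 101 x 101 x 14 mm, with a round well 48 mm wide for the small round; one of four, two by two in changing order, in a low fixed tray (222 x 222 mm, rim 18 mm above the counter); origin at the centre of its underside, 4 mm above the counter. The well is 10 mm deep: its floor 4 mm, its rim 14 mm above the origin; keep fingertips 12 mm above the piece's underside to clear it.
- cell_brick: fixed plywood square like the other three, but with a rectangular well 90 mm long (x) by 48 mm wide (y); for the brick; same origin. The well is 10 mm deep: its floor 4 mm, its rim 14 mm above the origin; keep fingertips 12 mm above the piece's underside to clear it.
There are look-alikes about, which are no part of the job. Leave any pink look-alike of the round_small alone.

How it is judged:
At the end, for the whole second after the job is handed in: Each whole round lies flat (within 0.12 rad) on the floor of its own well, its centre within 12 mm of the compartment's centre; the brick likewise in the rectangular well, within 14 mm and along the well; all released and at rest. The two cut cheeses have not been moved by more than 25 mm (horizontal distance between round_large and cell_large below 0.012 m and z of round_large in the frame of cell_large below 0.009 m and angle between each of round_large, round_medium, round_small, brick's own z axis and vertical below 0.12 rad and linear speed of each of round_large, round_medium, round_small, brick below 0.02 m/s and contact force between the fingers and round_large below 0.1 N and horizontal distance between round_medium and cell_medium below 0.012 m and z of round_medium in the frame of cell_medium below 0.009 m and contact force between the fingers and round_medium below 0.1 N and horizontal distance between round_small and cell_small below 0.012 m and z of round_small in the frame of cell_small below 0.009 m and contact force between the fingers and round_small below 0.1 N and horizontal distance between brick and cell_brick below 0.014 m and z of brick in the frame of cell_brick below 0.009 m and contact force between the fingers and brick below 0.1 N and angle between the x axis of brick and the x axis of cell_brick, either way round below 0.35 rad); the robot touches nothing.
It fails at once if the cut round is moved by more than 25 mm (distance of cut_round from where it was at the start of the episode above 0.025 m).
It fails at once if the cut brick is moved by more than 25 mm (distance of cut_brick from where it was at the start of the episode above 0.025 m).
It also fails if it takes over 102 s, if anything falls off the work surface, if the arm or the gripper's body presses on something with over 40 N, if the wrist force passes 120 N, or if a joint passes its speed limit or range.

ROBOT

A 6-joint arm with a two-finger parallel gripper is mounted at the origin on the work surface. World frame = base frame: x ahead of the robot, y to its left, z up, the work surface at z = 0. Lengths are in m, angles in rad, forces in N, time in s.
With the tool pointing down it reaches from about 0.35 to 0.975 m from the base axis. Payload 7.1 kg.
Tool frame: the origin (TCP) lies midway between the tips of the shut fingers; the grasp point (between the pads) lies arm.grip_point_offset behind it (arm.grip_point_offset is the distance from the TCP to the grasp point, in m); z points along the fingers, y is the line along which they close (so a half turn about z gives the same grasp; the last joint's range is limited). The gripper opens to 88 mm and grips with 3 to 60 N. Pads are 20 mm wide; open, the fingers measure 115 mm over their backs; the gripper's body (75 mm by 178 mm) begins 61 mm behind the grasp point.
Start: joints at [-1.14, 0.423, 1.63, -0, 1.089, -0.019], TCP at [0.272, -0.563, 0.223] pointing down, gripper open.
Joint ranges: [-3, 3], [-0.9, 2.11], [0.09, 2.58], [-1.31, 4.45], [0.11, 2.69], [-2.54, 2.54]. Speed limits (rad/s): [2.39, 2.39, 3.01, 3.14, 3.14, 3.14].

INTERFACE

Orientations are given as [roll, pitch, yaw] about the fixed x, y, z axes, in that order (R = Rz(yaw) Ry(pitch) Rx(roll)).
In Python, from cell import arm, optics gives the robot as it stands. The module is installed in compiled form; this text tells all that it offers.
- The arm moves only by the tool play_rows, never from a script. Its argument "plan" is one flat list of numbers, 4 for each row, row after row: the shift along the tool's x, y, z in cm, then the turn about the tool's z in degrees. In form: [dx, dy, dz, roll, dx, dy, dz, roll, ...]. A call has 1 to 5 rows; each row is the pose to reach, as a shift and turn from the pose commanded when the call began, along the tool's axes at that moment; what a row does not reach only later rows make up. A row lasts 1/8 s, in which the tool goes at most 62.5 mm and 10.7 degrees, less where a joint would pass 70% of its speed; a pose out of reach is approached as far as the arm can. A call with a gripper value outside its range is refused whole. "hand" is the finger opening in cm, from 0 to 8.78, set as the call begins (left out, the last holds). The fingers move at their own pace and stop on an object; "grip_force" is the grip in N (left out, the last holds). Time passes only in rows, so rows that repeat a pose let the fingers close. It gives the time, the measured TCP pose, the force, the opening and the grip force at its end, in the units of the state.
- arm.sense(): the state, without advancing time (a new reading comes with each control period).
- optics.get_image(name): name is "scene" or "side" or "wrist"; returns the picture (480x640x3 uint8, red, green, blue); there is no depth.
- optics.camera_info(name): a dict with "vertical_fov" (degrees; the focal length in pixels is half the picture's height over the tangent of half this angle, whatever the lens; pixels are square), "cx", "cy" (the principal point, pixels), "k1" (the pictures are not rectified: a ray, as slopes to the right and down, at radius r is drawn at 1 + k1 r^2 times it, then the intrinsics apply), "view" (4x4, takes a point from world to camera coordinates); the wrist camera has in their place "hand_eye" (4x4, takes a point from camera to tool coordinates, whose origin is the TCP and whose axes are the flange's). Camera axes: x right, y up, looking along -z (the intrinsics and any distortion apply to the point x, -y, -z); pixel columns grow to the right and rows downward; lengths in m; the calibration is good to about 2 mm. A picture is of the moment at which its call begins: read the wrist's pose just before it. camera_info takes no time and is no camera call.
- arm.finish_job(): hands the job in; it is judged then, once.
The state is a dict: "time_s": time; "joints": joint angles; "joint_vel": joint speeds; "effort": joint torques, N m; "eef_pos": TCP position; "orientation": TCP orientation; "contact_force": force on the tool from outside, world axes, zero at the start; "moment": the same for the moment, N m; "grip_width": opening from 0.0 (shut) to 1.0 (fully open); "grip_force": force on a finger pad.
Only numpy, scipy, OpenCV 4.12 (cv2) and the standard library are available. Lean on these libraries where they do the work, as an engineer would, in place of code of your own. Each camera call takes 0.05 s, during which the arm holds its last target. There are 200 camera calls.

## Working session

There is one attempt and no reset: what is moved stays moved. The work goes in short steps, Python scripts to look and compute and a tool call to move; the robot and the scene stay as the last step left them, time stands still between calls to the robot, and variables do not carry over. Pictures are saved under pics/ and viewed, at most 14 in all, crops included, and the job is handed in when it is done.

Besides the shell and the picture viewer there is one more tool, called as name(argument=value, ...) on one line, values as JSON. play_rows: Moves the arm, as the interface text tells. Its arguments: {"type":"object","properties":{"plan":{"type":"array"},"hand":{"type":"number"},"grip_force":{"type":"number"}},"required":["plan"]}

```bash
mkdir -p pics
python3 - <<'E'
from cell import arm, optics
import cv2
print(arm.sense()); print(arm.grip_point_offset)
for n in ["scene","side","wrist"]:
    print(n, optics.camera_info(n))
    cv2.imwrite(f"pics/{n}0.png", optics.get_image(n)[:,:,::-1])
E
```

```text
{'time_s': 0.0, 'joints': array([-1.14001741e+00,  4.23821840e-01,  1.63070604e+00, -2.38627820e-05,
        1.08859692e+00, -1.89846994e-02]), 'joint_vel': array([-0.00087778, -0.00071972,  0.0005042 ,  0.00153278,  0.00048336,
        0.00035034]), 'effort': array([ 5.63159501e-04, -5.44628906e+01, -2.73664856e+01,  6.43870141e-02,
        2.26135313e-02, -9.95962660e-05]), 'eef_pos': array([ 0.2715096 , -0.56231613,  0.22190726]), 'orientation': array([-3.14006038e+00, -7.96457586e-06,  4.49774696e-01]), 'contact_force': array([ 0.58579555,  0.58247606, -0.15043727]), 'moment': array([-0.01212594,  0.06583761, -0.04230525]), 'grip_force': 0.0, 'grip_width': 1.001360233823474}
0.0187
scene {'vertical_fov': 46.38966347643903, 'cx': 320.57209885275176, 'cy': 235.67346886387446, 'k1': -0.025637829696524353, 'view': array([[ 0.38961145,  0.92095903,  0.00611491, -0.17718831],
       [-0.75531972,  0.31572466,  0.57429092,  0.37354466],
       [ 0.52696778, -0.22836903,  0.81862845, -1.57799551],
       [ 0.        ,  0.        ,  0.        ,  1.        ]])}
side {'vertical_fov': 55.11146169776153, 'cx': 321.4760597167812, 'cy': 238.39813288339496, 'k1': -0.004298057005822913, 'view': array([[-0.80662227, -0.59076602, -0.0188684 ,  0.41729703],
       [ 0.27172996, -0.39898674,  0.87576961, -0.21853556],
       [-0.52490317,  0.70128817,  0.48236042, -0.57341042],
       [ 0.        ,  0.        ,  0.        ,  1.        ]])}
wrist {'vertical_fov': 66.57244214319991, 'cx': 323.62002224215973, 'cy': 236.8051784936562, 'k1': -0.05135965700503149, 'hand_eye': array([[-5.87347852e-04,  9.58042639e-01,  2.86625114e-01,
         7.84235771e-02],
       [ 9.99999781e-01,  6.50266591e-04, -1.24327547e-04,
         3.28533934e-04],
       [-3.05493827e-04,  2.86624978e-01, -9.58042811e-01,
        -1.62155620e-01],
       [ 0.00000000e+00,  0.00000000e+00,  0.00000000e+00,
         1.00000000e+00]])}
```

View pics/scene0.png

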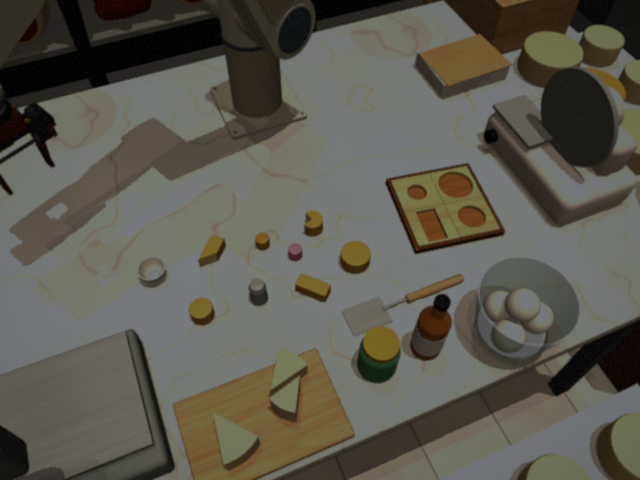

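View pics/side0.png

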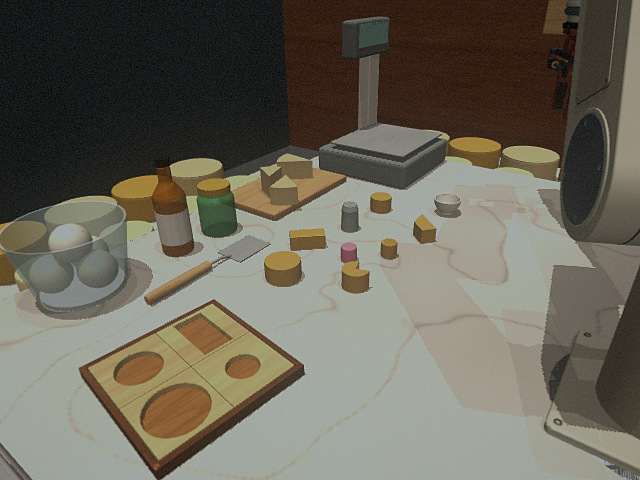

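Scene: large (355,256), medium (201,310), small (262,241), pink (295,251), cut round (313,223), brick (312,287), cut brick (211,250). Wells: small (417,191), large (456,184), brick (431,223), medium (472,216). I'll enlarge both views to read them more accurately.

Run:
```python
import cv2, numpy as np
def crop(n,x,y,w,h,s):
    im=cv2.imread(f"pics/{n}0.png")[y:y+h,x:x+w]
    im=np.clip(255*(im/255.)**0.6,0,255).astype(np.uint8)
    im=cv2.resize(im,None,fx=s,fy=s,interpolation=cv2.INTER_CUBIC)
    for i in range(0,w,20): cv2.line(im,(i*s,0),(i*s,12 if i%100 else 25),(0,0,255),1); cv2.putText(im,str(x+i),(i*s,22),0,.35,(0,0,255)) if i%40==0 else 0
    for i in range(0,h,20): cv2.line(im,(0,i*s),(12,i*s),(0,0,255),1); cv2.putText(im,str(y+i),(12,i*s),0,.35,(0,0,255)) if i%40==0 else 0
    cv2.imwrite(f"pics/{n}0c.png",im)
crop("scene",180,200,200,130,4); 
crop("side",70,180,380,290,2)
```

```text
(no output)
```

View pics/scene0c.png

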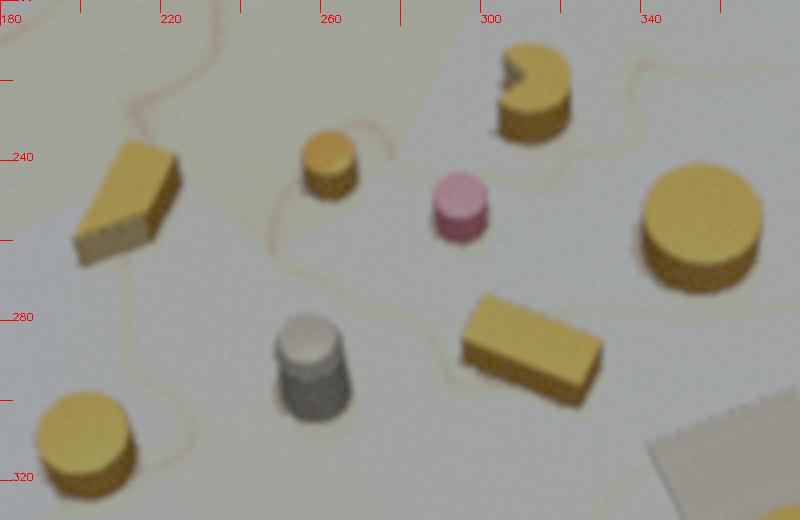

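View pics/side0c.png

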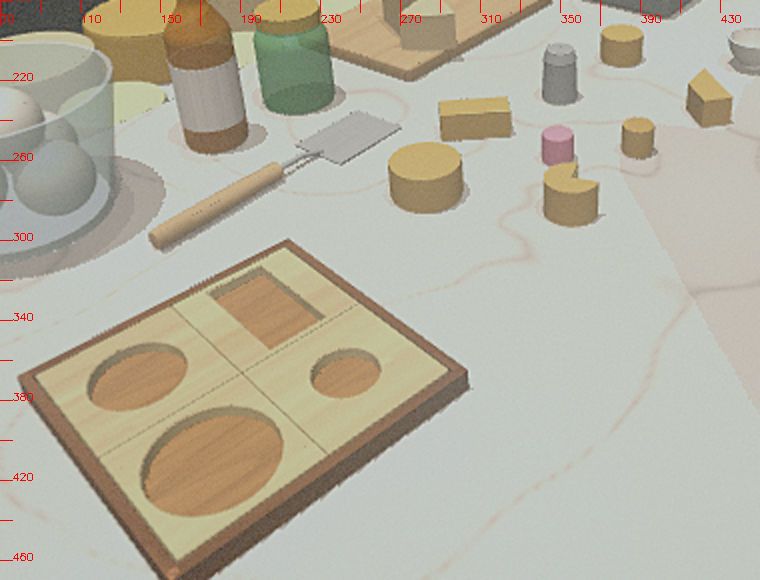

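```bash
cat > h.py <<'E'
import numpy as np, cv2
from scipy.spatial.transform import Rotation as R
from cell import arm, optics
OFF=arm.grip_point_offset
def ray(name,px,s=None):
    i=optics.camera_info(name)
    f=240/np.tan(np.radians(i["vertical_fov"]/2))
    d=np.array([(px[0]-i["cx"])/f,(px[1]-i["cy"])/f]); u=d.copy()
    for _ in range(20): u=d/(1+i["k1"]*(u@u))
    v=np.array([u[0],-u[1],-1])
    if name=="wrist":
        T=np.eye(4); T[:3,:3]=R.from_euler("xyz",s["orientation"]).as_matrix(); T[:3,3]=s["eef_pos"]
        M=T@i["hand_eye"]
    else: M=np.linalg.inv(i["view"])
    return M[:3,3],M[:3,:3]@v
def hit(name,px,z,s=None):
    o,v=ray(name,px,s); return (o+v*(z-o[2])/v[2])[:2]
def to(x,y,z,yaw=None,s=None):
    """tool-frame shift (cm, deg) from sensed pose to TCP x,y,z, with tool yaw (rad)"""
    s=s or arm.sense(); Rm=R.from_euler("xyz",s["orientation"])
    d=Rm.inv().apply(np.array([x,y,z])-s["eef_pos"])*100
    yw=Rm.as_matrix()[:,1]; cur=np.arctan2(yw[1],yw[0])
    a=0 if yaw is None else -np.degrees((yaw-cur+np.pi/2)%np.pi-np.pi/2)
    return np.round(d,2),round(a,1)
E
python3 - <<'E'
from h import *
sc=lambda c,z:hit("scene",(180+c[0]/4,200+c[1]/4),z)
sd=lambda c,z:hit("side",(70+c[0]/2,180+c[1]/2),z)
np.set_printoptions(precision=4,suppress=True)
for n,c,z in [("large",(703,212),.038),("med",(85,433),.036),("small",(329,154),.032),("pink",(460,196),.032),("cutr",(534,77),.036),("shaker",(308,335),.06)]: print(n,sc(c,z))
for n,c,z in [("large",(426,161),.038),("med",(622,35),.036),("small",(638,126),.032),("pink",(558,134),.032)]: print("side",n,sd(c,z))
b=np.array([sc(c,.032) for c in [(485,293),(602,343),(580,382),(463,340)]]);print("brick",b,b.mean(0)); d=b[1]-b[0]; print(np.arctan2(d[1],d[0]),np.linalg.norm(d))
print("cutb",[sc(c,.032) for c in [(128,141),(178,155),(149,214),(76,238)]])
for n,c in [("wl",(212,461)),("wm",(137,377)),("ws",(346,373)),("seam",(241,373)),("c0",(289,240)),("c1",(469,372)),("c3",(20,377))]: print(n,sd(c,.018))
b=np.array([sd(c,.018) for c in [(208,292),(264,266),(326,318),(270,349)]]);print("bw",b,b.mean(0)); d=b[2]-b[1];print(np.arctan2(d[1],d[0]))
for n,c in [("wl",(456,184)),("wm",(472,216)),("ws",(417,191)),("c0",(388,179)),("c1",(469,165)),("c3",(503,235)),("c4",(414,249))]: print("sc",n,hit("scene",c,.018))
E
```

```text
large [0.5865 0.0289]
med [ 0.586  -0.3257]
small [ 0.4653 -0.1486]
pink [ 0.5207 -0.0904]
cutr [ 0.4625 -0.0213]
shaker [ 0.5891 -0.2018]
side large [0.5801 0.0316]
side med [ 0.5757 -0.3176]
side small [ 0.4578 -0.1431]
side pink [ 0.5137 -0.086 ]
brick [[ 0.5851 -0.101 ]
 [ 0.6384 -0.0547]
 [ 0.6557 -0.075 ]
 [ 0.6079 -0.1229]] [ 0.6218 -0.0884]
0.7147975114263994 0.07064607615514273
cutb [array([ 0.4125, -0.2514]), array([ 0.4329, -0.228 ]), array([ 0.465 , -0.2549]), array([ 0.4647, -0.2968])]
wl [0.4812 0.3538]
wm [0.5822 0.3378]
ws [0.4666 0.2517]
seam [0.5262 0.2937]
c0 [0.615  0.1689]
c1 [0.3978 0.2021]
c3 [0.6491 0.3851]
bw [[0.616  0.2513]
 [0.6052 0.2045]
 [0.5189 0.2198]
 [0.5279 0.2661]] [0.567  0.2354]
2.9667557229415507
sc wl [0.4855 0.3519]
sc wm [0.5865 0.3356]
sc ws [0.4681 0.2513]
sc c0 [0.406  0.2031]
sc c1 [0.4434 0.4155]
sc c3 [0.6621 0.373 ]
sc c4 [0.6165 0.1627]
```

Run:
```python
from h import *
print(to(.52,-.12,.28))
```

```text
(array([ 41.61, -29.05,  -5.76]), 0)
```

play_rows(plan=[5,-3.5,-3,0,10,-7,-5.8,0,15,-10.5,-5.8,0,20,-14,-5.8,0,25,-17.5,-5.8,0], hand=8.78)

```text
time_s: 0.78
eef_pos: [0.419, -0.299, 0.2808]
orientation: [3.141, -0.0, 0.449]
contact_force: [1.2, -0.4, -0.0]
grip_width: 0.998
grip_force: 0.0
```

play_rows(plan=[5,-3.5,0,0,10,-7,0,0,14,-9.8,0,0,16.6,-11.5,0,0,16.6,-11.5,0,0])

```text
time_s: 1.4
eef_pos: [0.5185, -0.1234, 0.2804]
orientation: [-3.141, 0.0, 0.453]
contact_force: [-0.1, -0.9, -0.4]
grip_width: 1.0
grip_force: 0.0
```

Run:
```python
from h import *
import json
s=arm.sense(); im=optics.get_image("wrist"); cv2.imwrite("pics/w1.png",im[:,:,::-1])
json.dump({k:np.asarray(v).tolist() for k,v in s.items()},open("pics/w1.json","w"));print(s["eef_pos"],s["orientation"],s["time_s"],s["contact_force"],s["joints"])
```

```text
[ 0.51846881 -0.12344769  0.28040545] [-3.14125314e+00  2.50216307e-04  4.53031174e-01] 1.4 [-0.11083575 -0.89494146 -0.43613151] [-2.56133083e-01  2.21821877e-01  1.77669473e+00  1.04074824e-04
  1.14348703e+00  8.61588961e-01]
```

View pics/w1.png

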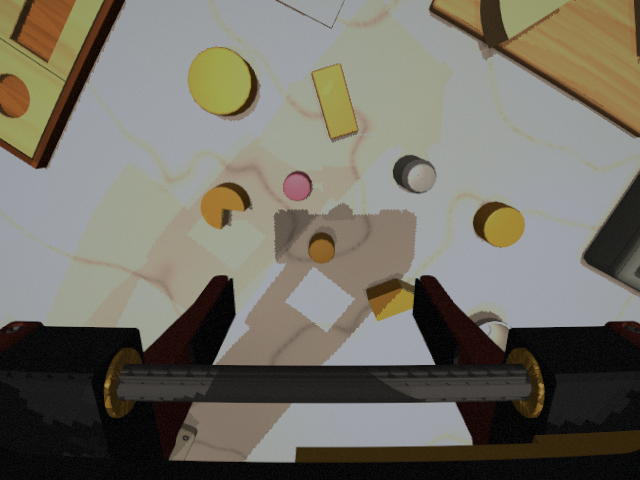

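Wrist view: large (219,81), medium (503,226), small (321,249), pink (297,185), brick corners (312,72),(341,64),(357,131),(329,139), cut round (223,205), cut brick (390,299).

Run:
```python
from h import *
import json
np.set_printoptions(precision=4,suppress=True)
s=json.load(open("pics/w1.json"))
for n,c,z in [("large",(219,81),.038),("med",(503,226),.036),("small",(321,249),.032),("pink",(297,185),.032),("cutr",(223,205),.036)]: print(n,hit("wrist",c,z,s))
b=np.array([hit("wrist",c,.032,s) for c in [(312,72),(341,64),(357,130),(329,137)]]);print(b,b.mean(0)); d=b[2]-b[1];print(np.arctan2(d[1],d[0]),np.linalg.norm(d))
im=cv2.imread("pics/w1.png"); im=np.clip(255*(im/255.)**.7,0,255).astype(np.uint8)
t=[cv2.resize(im[y:y+100,x:x+130],None,fx=3,fy=3,interpolation=cv2.INTER_CUBIC) for x,y in [(160,30),(260,40),(440,170),(270,200)]]
cv2.imwrite("pics/w1c.png",np.vstack([np.hstack(t[:2]),np.hstack(t[2:])]))
```

```text
large [0.5845 0.029 ]
med [ 0.5829 -0.3249]
small [ 0.4637 -0.147 ]
pink [ 0.5203 -0.0896]
cutr [ 0.4636 -0.0233]
[[ 0.6347 -0.0539]
 [ 0.6549 -0.0776]
 [ 0.603  -0.1229]
 [ 0.5831 -0.0989]] [ 0.6189 -0.0883]
-2.4231541085971706 0.06889079220600565
```

View pics/w1c.png

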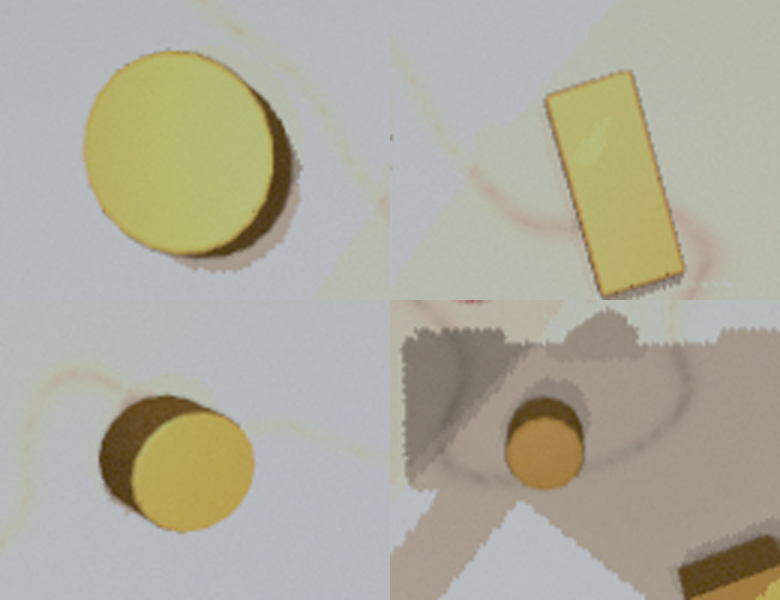

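Run:
```python
from h import *
import json
np.set_printoptions(precision=4,suppress=True)
s=json.load(open("pics/w1.json"))
for n,c,z in [("large",(219.7,80.7),.038),("med",(504.3,227),.036),("small",(321.7,251),.032)]: print(n,hit("wrist",c,z,s))
b=np.array([hit("wrist",c,.032,s) for c in [(312.3,72.7),(340.3,63.3),(358,130),(331,138.3)]]);print(b.mean(0)); d=b[1]+b[0]-b[2]-b[3];print(np.arctan2(d[1],d[0]),np.linalg.norm(d)/2)
print(to(*hit("wrist",(321.7,251),.032,s),.013))
print("bottle",hit("scene",(428,355),0),"bowl",hit("scene",(525,345),0),"scale",hit("scene",(130,333),.06))
```

```text
large [0.5851 0.0284]
med [ 0.5826 -0.327 ]
small [ 0.4618 -0.1488]
[ 0.6189 -0.0891]
0.7411397492137056 0.06984380896865096
(array([-6.08, -0.25, 26.74]), 0)
bottle [0.8491 0.0726] bowl [0.9087 0.27  ] scale [ 0.5985 -0.4713]
```

play_rows(plan=[-6.1,-0.2,2,0,-6.1,-0.2,8,0,-6.1,-0.2,14,0,-6.1,-0.2,20,0,-6.1,-0.2,23,0])

```text
time_s: 2.08
eef_pos: [0.4596, -0.1505, 0.048]
orientation: [-3.139, 0.003, 0.448]
contact_force: [0.9, -0.5, 0.1]
grip_width: 0.997
grip_force: 0.0
```

Run:
```python
from h import *
s=arm.sense(); im=optics.get_image("wrist"); cv2.imwrite("pics/w2.png",im[:,:,::-1])
print(s["eef_pos"],s["orientation"],s["time_s"]); print(to(.4618,-.1488,.013,s=s))
```

```text
[ 0.45961861 -0.15045834  0.0480133 ] [-3.13890850e+00  2.96078457e-03  4.48159474e-01] 2.075
(array([ 0.28, -0.05,  3.5 ]), 0)
```

View pics/w2.png

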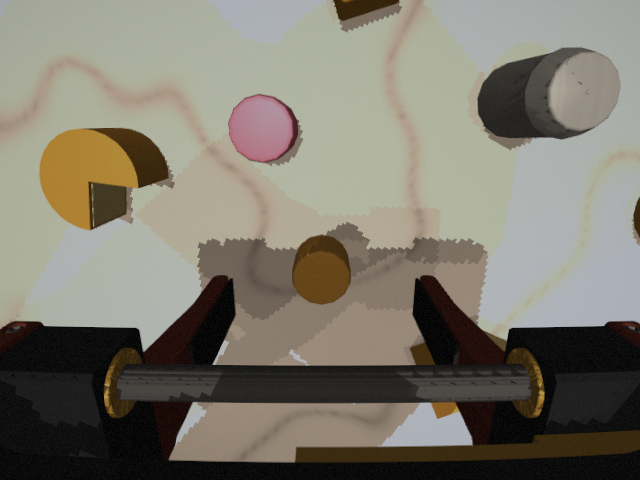

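The small round is between the open fingers, with its top centre at about (321,276). Nothing is near the fingertips, so I'll descend and grip.

play_rows(plan=[0.3,0,2,0,0.3,0,3.5,0,0.3,0,3.5,0])

```text
time_s: 2.5
eef_pos: [0.4641, -0.1489, 0.0154]
orientation: [-3.141, 0.001, 0.449]
contact_force: [-0.0, 0.4, -0.4]
grip_width: 1.004
grip_force: 0.0
```

play_rows(plan=[0,0,0,0,0,0,0,0,0,0,0,0,0,0,0,0,0,0,0,0], hand=0, grip_force=15)

```text
time_s: 3.12
eef_pos: [0.4648, -0.1485, 0.0158]
orientation: [3.141, -0.0, 0.45]
contact_force: [-0.4, 0.2, 0.2]
grip_width: 0.47
grip_force: 0.0
```

Run:
```python
from h import *
import json
np.set_printoptions(precision=4,suppress=True)
s=arm.sense(); print(s)
w=dict(s); w["eef_pos"]=np.array([.4596,-.1505,.0480]);w["orientation"]=np.array([-3.139,.003,.448])
print("small",hit("wrist",(321,276),.032,w))
print(to(.467,.2515,.20))
```

```text
{'time_s': 3.125, 'joints': array([-0.3336,  0.5816,  2.0296, -0.    ,  0.5302,  0.7873]), 'joint_vel': array([ 0.0004,  0.0032,  0.0008,  0.002 , -0.0006, -0.0002]), 'effort': array([ -0.0038, -48.7385, -12.4821,   0.0314,  -0.0414,  -0.0001]), 'eef_pos': array([ 0.4648, -0.1485,  0.0158]), 'orientation': array([ 3.1415, -0.0001,  0.4499]), 'contact_force': array([-0.4362,  0.2225,  0.2383]), 'moment': array([-0.0189,  0.0235,  0.0146]), 'grip_force': 0.0, 'grip_width': 0.4702980396787555}
small [ 0.4623 -0.148 ]
(array([ 17.59, -35.92, -18.42]), 0)
```

play_rows(plan=[-0.2,0,0.3,0,-0.2,0,0.3,0,-0.2,0,0.3,0,-0.2,0,0.3,0])

```text
time_s: 3.62
eef_pos: [0.4632, -0.1494, 0.0127]
orientation: [3.141, -0.0, 0.45]
contact_force: [1.9, 0.6, 1.6]
grip_width: 0.361
grip_force: 15.0
```

play_rows(plan=[0,0,-3,0,0,0,-8,0,0,0,-13,0])

```text
time_s: 4.0
eef_pos: [0.4621, -0.1491, 0.1434]
orientation: [-3.14, 0.002, 0.45]
contact_force: [0.3, 0.0, -0.1]
grip_width: 0.36
grip_force: 15.0
```

Run:
```python
from h import *
s=arm.sense(); print(s["eef_pos"],s["orientation"],s["grip_force"],s["grip_width"])
print(to(.5,.2,.22))
```

```text
[ 0.46210035 -0.14914831  0.14344334] [-3.14018469e+00  1.56314076e-03  4.49849269e-01] 14.99998396524461 0.3602807400140284
(array([ 18.58, -29.8 ,  -7.64]), 0)
```

play_rows(plan=[3.5,-5,-2,0,7,-10,-4,0,10.5,-15,-6,0,14,-20.5,-8,0,15,-25,-9.5,0])

```text
time_s: 4.62
eef_pos: [0.4894, 0.1429, 0.2381]
orientation: [3.141, 0.0, 0.45]
contact_force: [0.8, -0.4, -1.2]
grip_width: 0.353
grip_force: 15.0
```

Run:
```python
from h import *
print(to(.45,.25,.24))
```

```text
(array([  1.11, -11.36,  -0.2 ]), 0)
```

play_rows(plan=[0.5,-5,0,0,1,-10,0,0,1,-11.3,0,0,1,-11.3,0,0])

```text
time_s: 5.12
eef_pos: [0.4487, 0.2471, 0.2373]
orientation: [3.141, 0.001, 0.451]
contact_force: [0.4, -0.6, -0.8]
grip_width: 0.359
grip_force: 15.0
```

Run:
```python
from h import *
import json
s=arm.sense(); im=optics.get_image("wrist")
im=np.clip(255*(im/255.)**.7,0,255).astype(np.uint8); cv2.imwrite("pics/w3.png",im[:,:,::-1])
json.dump({k:np.asarray(v).tolist() for k,v in s.items()},open("pics/w3.json","w"));print(s["eef_pos"],s["orientation"],s["joint_vel"])
c=cv2.resize(im[:340,60:560,::-1],None,fx=1.6,fy=1.6,interpolation=cv2.INTER_CUBIC)
cv2.imwrite("pics/w3c.png",c)
```

```text
[0.44870368 0.24705724 0.23728164] [3.14119375e+00 1.03941808e-03 4.51495519e-01] [-0.0345484  -0.0012983  -0.0007012  -0.00459921  0.00021318 -0.00676297]
```

View pics/w3.png

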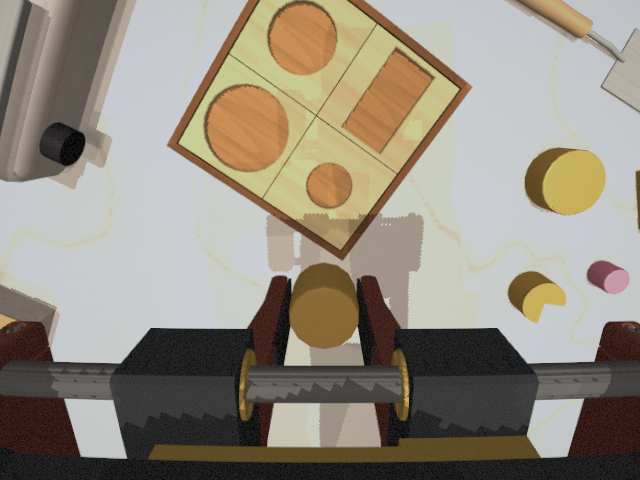

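Tray view: wells large (246,128), medium (302,37), small (329,186), brick corners (397,47),(435,76),(382,153),(343,126), seam (317,116). The small round is held centred.

Run:
```python
from h import *
import json
np.set_printoptions(precision=4,suppress=True)
s=json.load(open("pics/w3.json"))
P={n:hit("wrist",c,.018,s) for n,c in [("wl",(246,127.5)),("wm",(302,37)),("ws",(329,186)),("seam",(317,116))]}
b=np.array([hit("wrist",c,.018,s) for c in [(397,47),(435,76),(382,153),(343,126)]]);P["bw"]=b.mean(0);d=b[0]+b[1]-b[2]-b[3];print("yaw",np.arctan2(d[1],d[0]),np.linalg.norm(d)/2)
print(P)
d=P["wm"]-P["wl"];print(np.arctan2(d[1],d[0]),np.linalg.norm(d)); d=P["bw"]-P["ws"];print(np.arctan2(d[1],d[0]),np.linalg.norm(d))
c=np.mean([P[k] for k in("wl","wm","ws","bw")],0);print("c",c)
t=-.18;u=np.array([np.cos(t),np.sin(t)])*.0505;v=np.array([-np.sin(t),np.cos(t)])*.0505
for n,a,e in [("ws",-1,-1),("wl",-1,1),("bw",1,-1),("wm",1,1)]: print(n,c+a*u+e*v)
print("large",hit("wrist",(570,181),.038,s))
print(to(*P["ws"],.10))
```

```text
yaw -0.14264858233446218 0.08906583643232718
{'wl': array([0.4859, 0.3513]), 'wm': array([0.5858, 0.3357]), 'ws': array([0.469 , 0.2501]), 'seam': array([0.5268, 0.2916]), 'bw': array([0.5704, 0.2338])}
-0.1548074364635632 0.10109894247306031
-0.15936581327118368 0.10270349986321937
c [0.5278 0.2927]
ws [0.469  0.2521]
wl [0.4871 0.3514]
bw [0.5684 0.234 ]
wm [0.5865 0.3333]
large [0.5837 0.0348]
(array([ 1.96,  0.53, 13.73]), 0)
```

play_rows(plan=[2,0.5,4,0,2,0.5,10,0,2,0.5,15,0,2,0.5,18.5,0,2,0.5,18.5,0])

```text
time_s: 5.8
eef_pos: [0.4681, 0.2488, 0.0503]
orientation: [3.141, 0.006, 0.448]
contact_force: [-0.1, 0.2, 0.4]
grip_width: 0.357
grip_force: 15.0
```

Run:
```python
from h import *
print(arm.sense()["eef_pos"],to(.469,.251,.0215))
```

```text
[0.46811027 0.24881039 0.05034709] (array([ 0.19, -0.16,  2.88]), 0)
```

play_rows(plan=[0.2,-0.2,1.5,0,0.2,-0.2,2.8,0,0.2,-0.2,2.8,0,0.2,-0.2,2.8,0])

```text
time_s: 6.3
eef_pos: [0.4706, 0.2541, 0.0251]
orientation: [-3.142, -0.001, 0.45]
contact_force: [0.4, 0.2, 0.2]
grip_width: 0.361
grip_force: 15.0
```

play_rows(plan=[0,0,0,0,0,0,0,0,0,0,0,0], hand=5)

```text
time_s: 6.68
eef_pos: [0.4705, 0.254, 0.0249]
orientation: [3.142, -0.0, 0.45]
contact_force: [0.3, 0.5, 0.0]
grip_width: 0.568
grip_force: 0.0
```

play_rows(plan=[0,0,-3,0,0,0,-8,0,0,0,-13,0])

```text
time_s: 7.05
eef_pos: [0.47, 0.2538, 0.1558]
orientation: [3.142, 0.001, 0.45]
contact_force: [0.3, -0.6, -0.3]
grip_width: 0.565
grip_force: 0.0
```

Run:
```python
from h import *
import json
s=arm.sense(); im=optics.get_image("wrist")
im=np.clip(255*(im/255.)**.7,0,255).astype(np.uint8); cv2.imwrite("pics/w4.png",im[:,:,::-1])
json.dump({k:np.asarray(v).tolist() for k,v in s.items()},open("pics/w4.json","w"))
print(s["eef_pos"],to(.584,.030,.15))
```

```text
[0.47000365 0.25375478 0.15584697] (array([ 0.15, 25.12,  1.21]), 0)
```

View pics/w4.png

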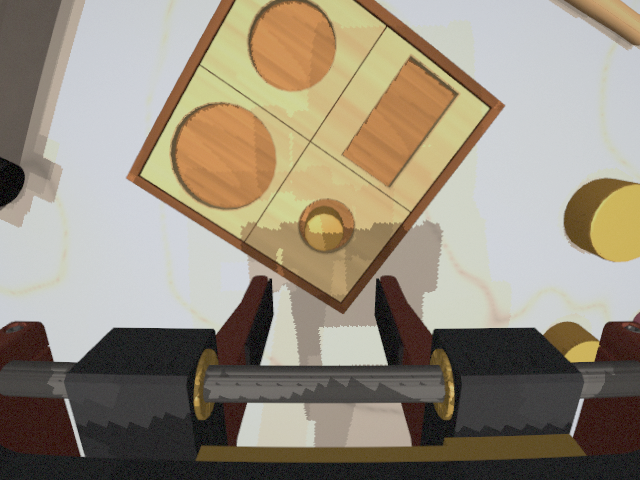

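The small round sits inside its well: top at (324,231), well at (327,226). On to the large round.

play_rows(plan=[0,5,-2,0,0,10,-2,0,0,15,-2,0,0,20,-1,0,0.2,25,0,0], hand=8.78)

```text
time_s: 7.72
eef_pos: [0.5814, 0.0281, 0.1545]
orientation: [3.141, -0.001, 0.45]
contact_force: [0.7, 0.1, 0.8]
grip_width: 0.998
grip_force: 0.0
```

Run:
```python
from h import *
import json
w=json.load(open("pics/w4.json")); print("small",hit("wrist",(324,231),.04,w),hit("wrist",(327,226),.018,w))
s=arm.sense(); im=optics.get_image("wrist")
im=np.clip(255*(im/255.)**.7,0,255).astype(np.uint8); cv2.imwrite("pics/w5.png",im[:,:,::-1])
json.dump({k:np.asarray(v).tolist() for k,v in s.items()},open("pics/w5.json","w"))
print(s["eef_pos"],s["grip_width"],to(.584,.030,.013))
# ochre blob as a check
h=cv2.cvtColor(im,cv2.COLOR_RGB2HSV); m=((h[...,0]>15)&(h[...,0]<32)&(h[...,1]>130)&(h[...,2]>150)).astype(np.uint8)
n,_,st,ce=cv2.connectedComponentsWithStats(m)
for i in range(1,n):
    if st[i,4]>800: print(st[i],ce[i],hit("wrist",ce[i],.038,s))
```

```text
small [0.47023822 0.25312274] [0.46972511 0.25001418]
[0.58144117 0.02812929 0.15453509] 0.9984434152864363 (array([ 0.29, -0.58, 14.05]), 0)
[ 282  186   84   50 2540] [324.82480315 215.82362205] [0.59305141 0.03224695]
[ 443  203   51   87 2337] [470.99529311 251.05263158] [ 0.61829065 -0.08743924]
[  2 218  34  35 841] [ 17.54221165 235.6706302 ] [0.46823616 0.25408713]
```

Run:
```python
from h import *
import json
s=json.load(open("pics/w5.json"))
im=cv2.imread("pics/w5.png")
h=cv2.cvtColor(im,cv2.COLOR_BGR2HSV); m=((h[...,0]>12)&(h[...,0]<32)&(h[...,1]>130)&(h[...,2]>90)).astype(np.uint8)
n,_,st,ce=cv2.connectedComponentsWithStats(m[:300])
for i in range(1,n):
    if st[i,4]>800: print(st[i],ce[i],hit("wrist",ce[i],.038,s))
print(hit("wrist",(324,228),.038,s))
```

```text
[  47   67   89  121 5550] [ 90.53711712 127.01315315] [0.57874055 0.22008095]
[ 282  180   84   86 4958] [323.92033078 226.42214603] [0.58501316 0.02915612]
[ 433  197   61   93 2929] [466.87367702 245.10993513] [ 0.62113413 -0.08164531]
[   2  204   64   49 1881] [ 32.09569378 229.95906433] [0.47877194 0.24345543]
[0.58387838 0.02853897]
```

play_rows(plan=[0.3,0.1,4,0,0.3,0.1,9,0,0.3,0.1,12,0,0.3,0.1,14.2,0,0.3,0.1,14.2,0])

```text
time_s: 8.4
eef_pos: [0.5824, 0.0302, 0.011]
orientation: [-3.14, 0.003, 0.45]
contact_force: [0.1, 0.1, 0.9]
grip_width: 0.999
grip_force: 0.0
```

play_rows(plan=[0,0,0.1,0,0,0,0.1,0,0,0,0.1,0,0,0,0.1,0], hand=5, grip_force=25)

```text
time_s: 8.9
eef_pos: [0.5848, 0.0302, 0.0127]
orientation: [3.141, -0.002, 0.45]
contact_force: [-1.1, -0.2, 5.5]
grip_width: 0.773
grip_force: 25.0
```

play_rows(plan=[0,0,-3,0,0,0,-8,0,0,0,-13,0])

```text
time_s: 9.28
eef_pos: [0.5833, 0.0301, 0.1427]
orientation: [-3.141, 0.001, 0.45]
contact_force: [0.5, -0.7, -1.2]
grip_width: 0.769
grip_force: 25.0
```

Run:
```python
from h import *
s=arm.sense();print(s["eef_pos"],s["grip_width"],s["contact_force"],s["grip_force"]);print(to(.4865,.3515,.13))
```

```text
[0.5833435  0.03005557 0.14272282] 0.7693127858535879 [ 0.47914143 -0.72063027 -1.16079625] 24.999628636830522
(array([  5.25, -33.16,   1.28]), 0)
```

play_rows(plan=[0.8,-5,0,0,1.6,-10,0,0,2.4,-15,0,0,3.2,-20,0,0,4,-25,0,0])

```text
time_s: 9.9
eef_pos: [0.5104, 0.274, 0.1417]
orientation: [3.142, 0.0, 0.45]
contact_force: [0.6, -0.5, -2.0]
grip_width: 0.77
grip_force: 25.0
```

play_rows(plan=[0.7,-4.5,0,0,1.2,-8,3,0,1.2,-8.1,6,0,1.2,-8.1,9,0,1.2,-8.1,9,0])

```text
time_s: 10.52
eef_pos: [0.485, 0.3496, 0.0495]
orientation: [3.141, 0.005, 0.45]
contact_force: [-0.7, 0.5, -1.2]
grip_width: 0.767
grip_force: 25.0
```

Run:
```python
from h import *
s=arm.sense();print(s["eef_pos"],s["joint_vel"]);print(to(.4865,.3515,.0215))
```

```text
[0.48499345 0.34964579 0.0495408 ] [-0.00765366 -0.04346038 -0.03043406  0.00132122  0.02145246  0.00145595]
(array([ 0.23, -0.1 ,  2.8 ]), 0)
```

play_rows(plan=[0.2,0,1.5,0,0.2,0,2.9,0,0.2,0,2.9,0,0.2,0,2.9,0])

```text
time_s: 11.02
eef_pos: [0.4889, 0.3517, 0.023]
orientation: [-3.142, -0.0, 0.45]
contact_force: [1.0, 0.4, -1.5]
grip_width: 0.765
grip_force: 25.0
```

play_rows(plan=[0,0,0.1,0,0,0,0.1,0,0,0,0.1,0], hand=8)

```text
time_s: 11.4
eef_pos: [0.4889, 0.3518, 0.0221]
orientation: [-3.141, -0.001, 0.45]
contact_force: [-0.1, 0.4, -0.2]
grip_width: 0.912
grip_force: 0.0
```

play_rows(plan=[0,0,-3,0,0,0,-8,0,0,0,-13,0])

```text
time_s: 11.78
eef_pos: [0.4885, 0.3515, 0.153]
orientation: [3.142, 0.001, 0.45]
contact_force: [1.4, 0.9, -0.1]
grip_width: 0.911
grip_force: 0.0
```

Run:
```python
from h import *
import json
s=arm.sense(); im=optics.get_image("wrist")
im=np.clip(255*(im/255.)**.7,0,255).astype(np.uint8); cv2.imwrite("pics/w6.png",im[:,:,::-1])
json.dump({k:np.asarray(v).tolist() for k,v in s.items()},open("pics/w6.json","w"))
print(s["eef_pos"],to(.619,-.0885,.15,.73+np.pi/2))
```

```text
[0.48846754 0.35148101 0.15295486] (array([-7.77, 45.36,  0.85]), np.float64(-16.1))
```

View pics/w6.png

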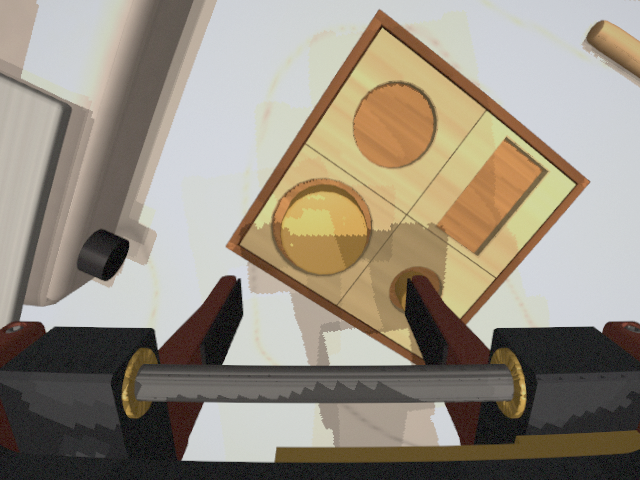

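The large round sits in its well at about (322,232). Next the brick.

play_rows(plan=[-1,5.5,-1,-3,-2,11,-1,-6,-3,16.5,-1,-9,-4,22,-1,-12,-5,28,-1,-16], hand=8)

```text
time_s: 12.45
eef_pos: [0.5658, 0.0762, 0.1619]
orientation: [3.141, -0.001, 0.732]
contact_force: [0.7, -0.3, 0.4]
grip_width: 0.907
grip_force: 0.0
```

Run:
```python
from h import *
s=arm.sense();print(s["eef_pos"],s["orientation"],to(.619,-.0885,.15,.73+np.pi/2))
```

```text
[0.56579663 0.07619733 0.16185705] [ 3.14122456e+00 -6.63825243e-04  7.31675838e-01] (array([-7.05, 15.81,  1.19]), np.float64(0.1))
```

play_rows(plan=[-2,5,0,0,-4.5,10,0.5,0,-7,15.5,1,0,-7,15.8,1,0,-7,15.8,1,0])

```text
time_s: 13.08
eef_pos: [0.6182, -0.0867, 0.1514]
orientation: [-3.141, 0.0, 0.728]
contact_force: [-0.2, -0.6, -0.5]
grip_width: 0.912
grip_force: 0.0
```

Run:
```python
from h import *
import json
s=arm.sense(); im=optics.get_image("wrist")
im=np.clip(255*(im/255.)**.7,0,255).astype(np.uint8); cv2.imwrite("pics/w7.png",im[:,:,::-1])
json.dump({k:np.asarray(v).tolist() for k,v in s.items()},open("pics/w7.json","w"))
print(s["eef_pos"],s["orientation"],to(.619,-.0885,.013))
h=cv2.cvtColor(im,cv2.COLOR_RGB2HSV); m=((h[...,0]>12)&(h[...,0]<32)&(h[...,1]>130)&(h[...,2]>90)).astype(np.uint8)
n,_,st,ce=cv2.connectedComponentsWithStats(m[:300])
for i in range(1,n):
    if st[i,4]>800: print(st[i],ce[i],hit("wrist",ce[i],.032,s))
```

```text
[ 0.61818402 -0.08668457  0.15142834] [-3.14101046e+00  1.14235730e-04  7.28073041e-01] (array([-0.1 ,  0.27, 13.85]), 0)
[ 305  181   41   91 3220] [324.79906832 226.77546584] [ 0.62073139 -0.08591738]
[ 124  275   62   25 1058] [157.45935728 289.02268431] [ 0.48526156 -0.01604396]
```

View pics/w7.png

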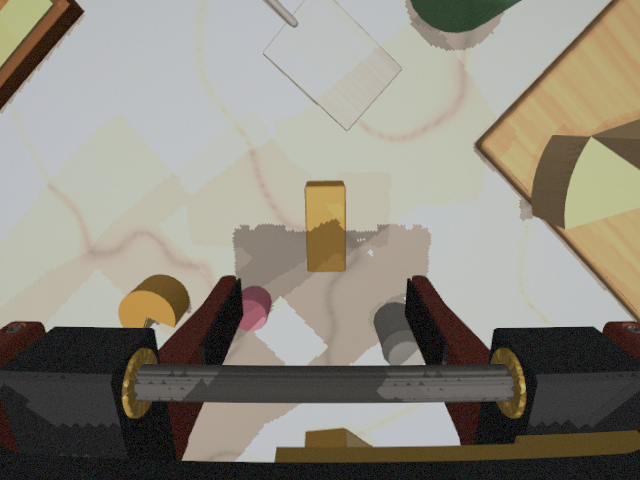

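play_rows(plan=[0,0,4,0,0,0,9,0,0.1,0.1,12,0,0.1,0.1,13.9,0,0.1,0.1,13.9,0])

```text
time_s: 13.75
eef_pos: [0.619, -0.0857, 0.0118]
orientation: [-3.14, 0.001, 0.73]
contact_force: [0.1, -0.0, 0.6]
grip_width: 0.911
grip_force: 0.0
```

play_rows(plan=[0,0,0,0,0,0,0,0,0,0,0,0,0,0,0,0,0,0,0,0], hand=1, grip_force=20)

```text
time_s: 14.38
eef_pos: [0.6199, -0.0869, 0.0128]
orientation: [3.141, -0.0, 0.729]
contact_force: [0.1, -1.1, -0.8]
grip_width: 0.383
grip_force: 0.0
```

play_rows(plan=[0,0,0,0,0,0,0,0,0,0,0,0])

```text
time_s: 14.75
eef_pos: [0.6199, -0.0869, 0.0128]
orientation: [3.142, -0.0, 0.729]
contact_force: [-0.6, -1.5, 2.6]
grip_width: 0.36
grip_force: 19.9
```

play_rows(plan=[0,0,-3,0,0,0,-8,0,0,0,-13,0])

```text
time_s: 15.12
eef_pos: [0.6193, -0.0867, 0.1434]
orientation: [-3.14, 0.001, 0.729]
contact_force: [0.9, -0.4, -0.8]
grip_width: 0.365
grip_force: 19.9
```

Run:
```python
from h import *
s=arm.sense();print(s["eef_pos"],s["grip_width"],s["grip_force"]);print(to(.5695,.234,.13,-.155+np.pi/2))
```

```text
[ 0.61933478 -0.08665483  0.14335262] 0.3653434318317451 19.902353882789612
(array([ 17.65, -27.23,   1.35]), np.float64(50.7))
```

play_rows(plan=[2.7,-4.2,0,8,5.4,-8.4,0,16,8.1,-12.6,0,24,10.8,-16.8,0,32,13.5,-21,0,40])

```text
time_s: 15.75
eef_pos: [0.5801, 0.1613, 0.1424]
orientation: [3.142, 0.0, 0.026]
contact_force: [0.7, 0.7, 0.3]
grip_width: 0.366
grip_force: 19.9
```

Run:
```python
from h import *
s=arm.sense();print(s["eef_pos"],s["orientation"],s["joints"]);print(to(.5695,.234,.05,-.155+np.pi/2))
```

```text
[0.58009443 0.16129509 0.14244253] [3.14158733e+00 2.43364179e-04 2.62487302e-02] [2.51408606e-01 4.90050621e-01 1.73663296e+00 6.20041237e-05
 9.15147482e-01 1.79591839e+00]
(array([-0.87, -7.3 ,  9.24]), np.float64(10.4))
```

play_rows(plan=[-0.5,-4,0,5,-0.9,-7.1,0,10.4,-0.9,-7.2,4,10.4,-0.9,-7.2,8,10.4,-0.9,-7.2,9,10.4])

```text
time_s: 16.38
eef_pos: [0.5673, 0.2309, 0.05]
orientation: [3.139, 0.004, -0.15]
contact_force: [0.5, -0.1, -0.0]
grip_width: 0.365
grip_force: 19.9
```

Run:
```python
from h import *
s=arm.sense();print(s["eef_pos"],s["orientation"]);print(to(.5695,.234,.0215,-.155+np.pi/2))
```

```text
[0.56734229 0.23087083 0.05000892] [ 3.13911992  0.00446097 -0.1502672 ]
(array([ 0.18, -0.35,  2.85]), np.float64(0.3))
```

play_rows(plan=[0,-0.2,1.2,0,0,-0.2,2.3,0,0,-0.2,2.8,0,0,-0.2,2.8,0])

```text
time_s: 16.88
eef_pos: [0.5699, 0.2334, 0.0248]
orientation: [-3.142, -0.0, -0.151]
contact_force: [-0.5, 0.0, -1.1]
grip_width: 0.363
grip_force: 19.9
```

play_rows(plan=[0,0,0.1,0,0,0,0.1,0,0,0,0.1,0], hand=5)

```text
time_s: 17.25
eef_pos: [0.5699, 0.2335, 0.024]
orientation: [-3.141, -0.0, -0.151]
contact_force: [-0.3, -0.1, 0.3]
grip_width: 0.569
grip_force: 0.0
```

play_rows(plan=[0,0,-3,0,0,0,-8,0,0,0,-13,0])

```text
time_s: 17.62
eef_pos: [0.5694, 0.2333, 0.1549]
orientation: [3.141, 0.001, -0.151]
contact_force: [-0.0, -0.0, -0.3]
grip_width: 0.57
grip_force: 0.0
```

Run:
```python
from h import *
import json
s=arm.sense(); im=optics.get_image("wrist")
im=np.clip(255*(im/255.)**.7,0,255).astype(np.uint8); cv2.imwrite("pics/w8.png",im[:,:,::-1])
json.dump({k:np.asarray(v).tolist() for k,v in s.items()},open("pics/w8.json","w"))
print(s["eef_pos"],s["orientation"],to(.583,-.326,.16,.45+np.pi/2))
```

```text
[0.56944651 0.23329807 0.15492426] [ 3.14128740e+00  5.75031743e-04 -1.50638781e-01] (array([9.390e+00, 5.529e+01, 2.000e-02]), np.float64(-34.4))
```

View pics/w8.png

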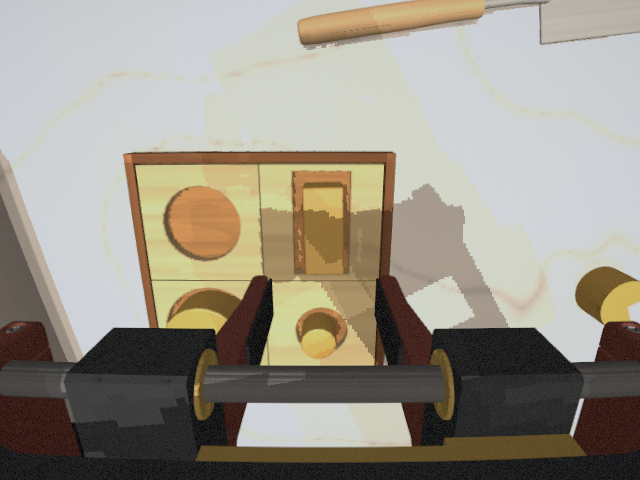

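Brick rests in its well and is aligned with it (325,228). Next the medium round.

play_rows(plan=[1,5.6,-2,-4,2,11.2,-2,-8,3,16.8,-2,-12,4,22.4,-2,-16,5,28,-2,-20], hand=8.78)

```text
time_s: 18.3
eef_pos: [0.5771, -0.0527, 0.1739]
orientation: [3.141, -0.001, 0.201]
contact_force: [0.7, 0.4, 0.7]
grip_width: 0.999
grip_force: 0.0
```

Run:
```python
from h import *
import json
w=json.load(open("pics/w8.json"));print("wm",hit("wrist",(202.5,223),.018,w),"brick",hit("wrist",(323,229),.04,w),"bw",hit("wrist",(322,225),.018,w))
s=arm.sense();print(s["eef_pos"],s["orientation"],to(.583,-.326,.16,.45+np.pi/2))
```

```text
wm [0.58608187 0.33431132] brick [0.57140552 0.23300479] bw [0.56899077 0.23425951]
[ 0.5771316  -0.05269733  0.17386954] [ 3.14142772e+00 -7.08549868e-04  2.00829336e-01] (array([-4.88, 26.9 ,  1.39]), np.float64(-14.3))
```

play_rows(plan=[-1.1,6,0,-4,-2.2,12,0,-8,-3.2,17.8,0,-12,-4.3,23.5,0.6,-14.3,-4.8,26.7,1.2,-14.3])

```text
time_s: 18.92
eef_pos: [0.5825, -0.3252, 0.1616]
orientation: [3.141, -0.0, 0.446]
contact_force: [1.0, -0.8, -0.2]
grip_width: 0.998
grip_force: 0.0
```

play_rows(plan=[0,0,0,0])

```text
time_s: 19.05
eef_pos: [0.5821, -0.3243, 0.1609]
orientation: [-3.141, 0.0, 0.445]
contact_force: [-0.4, 0.1, 0.1]
grip_width: 0.999
grip_force: 0.0
```

Run:
```python
from h import *
import json
s=arm.sense(); im=optics.get_image("wrist")
im=np.clip(255*(im/255.)**.7,0,255).astype(np.uint8); cv2.imwrite("pics/w9.png",im[:,:,::-1])
print(s["eef_pos"],s["orientation"])
h=cv2.cvtColor(im,cv2.COLOR_RGB2HSV); m=((h[...,0]>12)&(h[...,0]<32)&(h[...,1]>130)&(h[...,2]>90)).astype(np.uint8)
n,_,st,ce=cv2.connectedComponentsWithStats(m[:320])
for i in range(1,n):
    if st[i,4]>800: p=hit("wrist",ce[i],.036,s);print(st[i],ce[i],p,to(*p,.013,s=s))
```

```text
[ 0.58213368 -0.32425718  0.16093318] [-3.14135294e+00  2.98001667e-04  4.44858753e-01]
[ 298  194   59   63 2470] [326.57611336 227.65020243] [ 0.58356066 -0.32662005] (array([ 0.03,  0.28, 14.79]), 0)
```

View pics/w9.png

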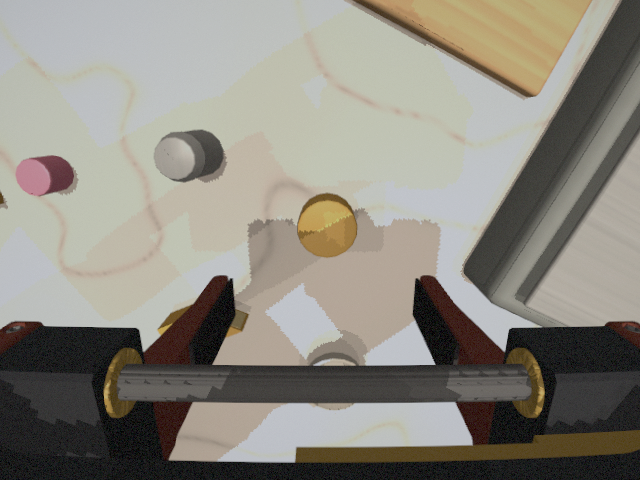

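Medium's top centre is at (327,228), centred between the fingers. The scale edge at (465,270) is well clear, so I'll descend.

play_rows(plan=[0,0.3,4,0,0,0.3,9,0,0,0.3,13,0,0,0.3,14.8,0,0,0.3,14.8,0])

```text
time_s: 19.73
eef_pos: [0.5838, -0.3236, 0.0131]
orientation: [-3.14, 0.001, 0.449]
contact_force: [-0.3, 0.9, 0.5]
grip_width: 0.999
grip_force: 0.0
```

play_rows(plan=[0,0,0,0,0,0,0,0,0,0,0,0,0,0,0,0,0,0,0,0], hand=3, grip_force=20)

```text
time_s: 20.35
eef_pos: [0.5843, -0.3251, 0.0142]
orientation: [3.141, -0.0, 0.448]
contact_force: [-0.8, 0.5, 4.2]
grip_width: 0.561
grip_force: 20.0
```

play_rows(plan=[0,0,0,0])

```text
time_s: 20.48
eef_pos: [0.5843, -0.3251, 0.0142]
orientation: [3.141, -0.0, 0.448]
contact_force: [-1.6, -0.3, 5.4]
grip_width: 0.564
grip_force: 20.0
```

play_rows(plan=[0,0,-3,0,0,0,-8,0,0,0,-14,0,0,0,-15,0])

```text
time_s: 20.98
eef_pos: [0.5863, -0.3261, 0.1682]
orientation: [3.136, -0.004, 0.448]
contact_force: [-0.5, -0.5, -0.2]
grip_width: 0.559
grip_force: 20.0
```

Run:
```python
from h import *
s=arm.sense();print(s["eef_pos"],s["grip_width"],s["grip_force"]);print(to(.586,.3345,.16))
```

```text
[ 0.58628558 -0.32609879  0.16820602] 0.5588003447491283 19.999903596471995
(array([ 28.59, -59.56,   0.58]), 0)
```

play_rows(plan=[2.6,-5.4,0,0,5.2,-10.8,0,0,7.8,-16.2,0,0,10.4,-21.6,0,0,13,-27,0,0])

```text
time_s: 21.6
eef_pos: [0.5832, -0.0233, 0.1624]
orientation: [-3.141, 0.002, 0.448]
contact_force: [0.1, 0.7, 0.3]
grip_width: 0.564
grip_force: 20.0
```

play_rows(plan=[2.6,-5.4,0,0,5.2,-10.8,0,0,7.8,-16.2,0,0,10.4,-21.6,0,0,13,-27,0,0])

```text
time_s: 22.22
eef_pos: [0.5834, 0.2762, 0.1622]
orientation: [-3.142, 0.002, 0.448]
contact_force: [1.3, -0.6, -0.0]
grip_width: 0.56
grip_force: 20.0
```

Run:
```python
from h import *
s=arm.sense();print(s["eef_pos"],s["grip_width"],s["grip_force"]);print(to(.586,.3345,.05))
```

```text
[0.58340211 0.27615385 0.16217036] 0.5599000323764666 19.999016979709268
(array([ 2.79, -5.15, 11.21]), 0)
```

play_rows(plan=[2.7,-4.9,0,0,2.7,-5,4,0,2.7,-5,8,0,2.7,-5,11,0,2.7,-5,11,0])

```text
time_s: 22.85
eef_pos: [0.5843, 0.3299, 0.0497]
orientation: [3.141, 0.007, 0.448]
contact_force: [0.2, -0.6, -0.1]
grip_width: 0.562
grip_force: 20.0
```

play_rows(plan=[0,0,0,0,0,0,0,0])

```text
time_s: 23.1
eef_pos: [0.5881, 0.3317, 0.0552]
orientation: [-3.141, -0.002, 0.448]
contact_force: [0.2, -1.3, 0.5]
grip_width: 0.56
grip_force: 20.0
```

Run:
```python
from h import *
s=arm.sense();print(s["eef_pos"],s["grip_width"],s["grip_force"]);print(to(.586,.3345,.023))
```

```text
[0.58809079 0.33168698 0.05522515] 0.5601254639057758 19.999736869940534
(array([-0.07, -0.34,  3.22]), 0)
```

play_rows(plan=[-0.1,-0.3,1.5,0,-0.1,-0.3,2.6,0,-0.1,-0.3,3.2,0,-0.1,-0.3,3.2,0])

```text
time_s: 23.6
eef_pos: [0.5848, 0.3335, 0.0213]
orientation: [3.142, 0.001, 0.448]
contact_force: [-0.0, 0.5, -0.4]
grip_width: 0.565
grip_force: 20.0
```

play_rows(plan=[0,0,0,0,0,0,0,0,0,0,0,0], hand=7)

```text
time_s: 23.98
eef_pos: [0.585, 0.3335, 0.0216]
orientation: [-3.142, -0.0, 0.448]
contact_force: [-1.0, -0.8, 0.4]
grip_width: 0.792
grip_force: 0.0
```

play_rows(plan=[0,0,-3,0,0,0,-8,0,-3,0,-13,0,-7,0,-17,0,-10,0,-17,0])

```text
time_s: 24.6
eef_pos: [0.4954, 0.2906, 0.1953]
orientation: [-3.141, -0.006, 0.448]
contact_force: [-1.2, 0.2, -0.3]
grip_width: 0.793
grip_force: 0.0
```

Run:
```python
from h import *
im=optics.get_image("scene"); a=np.clip(255*(im[130:270,190:520]/255.)**.7,0,255).astype(np.uint8)
s=arm.sense(); w=optics.get_image("wrist"); w=np.clip(255*(w/255.)**.7,0,255).astype(np.uint8)
import json
json.dump({k:np.asarray(v).tolist() for k,v in s.items()},open("pics/w10.json","w")); print(s["eef_pos"])
c=np.vstack([cv2.resize(a,(640,271)),w[:320]])
cv2.imwrite("pics/w10.png",c[:,:,::-1])
```

```text
[0.49114346 0.2884619  0.1932404 ]
```

View pics/w10.png

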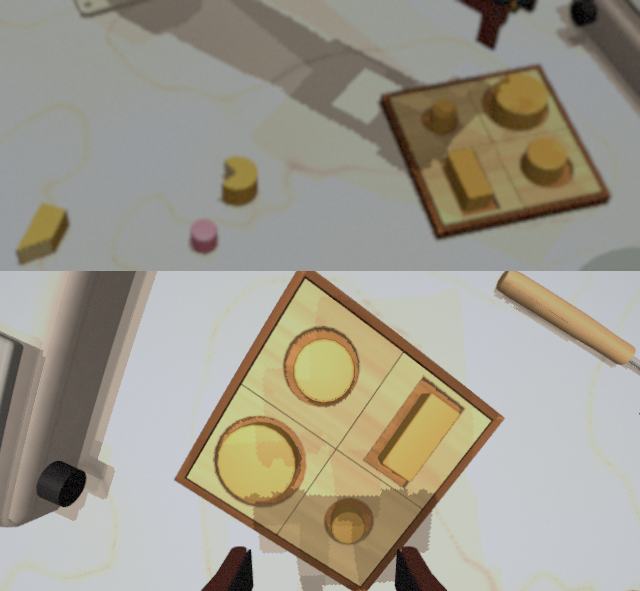

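All four sit in their wells and the cut cheeses are unmoved. A quick check of the offsets before handing in.

Run:
```python
from h import *
import json
s=json.load(open("pics/w10.json"))
for n,p,z,w in [("brick",(420.5,436),.040,(414.5,432)),("med",(325,371),.044,(321.5,366)),("large",(257,462),.046,(259,461)),("small",(348,524),.040,(349,520))]:
    a=hit("wrist",(p[0],p[1]-271),z,s);b=hit("wrist",(w[0],w[1]-271),.018,s);print(n,a,b,np.hypot(*(a-b)))
```

```text
brick [0.57052532 0.23426507] [0.57185252 0.23487937] 0.0014624665633764958
med [0.58206445 0.33047315] [0.58615092 0.33570473] 0.00663842143696782
large [0.49069554 0.35091716] [0.48590892 0.35219924] 0.004955344837999183
small [0.47260679 0.25446504] [0.47047023 0.25071982] 0.004311798430051094
```

```bash
python3 -c "
from cell import arm
print(arm.finish_job())"
```

```text
the job is handed in; nothing more can be done
None
```

I packed the three whole rounds and the brick into their own wells, each within about 7 mm of centre by my last wrist picture; the cut cheeses were never touched, and I handed the job in at about 25 s, with no verdict returned.

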